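# Put four mixed-up dental casts back into their own case pans

### The job

Four plaster casts of teeth have been put into the wrong patients' case pans: move each one to the pan whose fixed opposing cast has the same shape and size as it, and leave it standing upright on the middle of that pan's rubber pad. Every pan has room for only one loose cast, but the bare rubber bench mat is free to set one down on the way. Set the casts down gently, for plaster chips if dropped, never let one tip over, and leave the spirit lamp where it stands.

Things in the scene. Friction and masses are not known exactly. Their poses are not given: they have to be found in the camera images.
- adult_cast: Largest loose cast, buff dental stone, about 150 g: a full dental arch of 14 teeth on a U-shaped base, 58 mm along x (round front at +x, flat back at -x) by 60 mm along y. Flanks parallel; grip across y. Base sides upright, 20 mm high; teeth to 32 mm above the underside. Origin: middle of the underside, z up. Starts upright on a wrong pan's pad, within 30 deg of that pan's axes.
- child_cast: Small loose full-arch cast of the same buff stone, about 80 g: a child's arch of 10 teeth on a U-shaped base, 42 mm along x (round front at +x, flat back at -x) by 44 mm along y. Grip across y. Base sides upright, 20 mm high; teeth to 32 mm above the underside. Origin: middle of the underside, z up. Starts upright on a wrong pan's pad, within 30 deg of that pan's axes.
- quadrant_cast: Long narrow loose cast of the same buff stone, about 85 g: a straight row of 5 teeth on a bar-shaped base, 62 mm along x by 25 mm along y. Grip across y. Base sides upright, 20 mm high; teeth to 32 mm above the underside. Origin: middle of the underside, z up. Starts upright on a wrong pan's pad, within 30 deg of that pan's axes.
- block_cast: Smallest loose cast of the same buff stone, about 45 g: 3 teeth (the middle one a slim stump) on a short block, 34 mm along x by 25 mm along y. Grip across y. Base sides upright, 20 mm high; teeth to 32 mm above the underside. Origin: middle of the underside, z up. Starts upright on a wrong pan's pad, within 30 deg of that pan's axes.
- adult_pan: Fixed blue-grey tray, inside 174 (x) by 134 mm (y), walls 3 mm thick, 22 mm high. Fixed in its far half, centred 88 mm along +x: the opposing cast, the adult full arch (U-shaped, 58 x 60 mm, 14 teeth). In its near half a black rubber pad 76 x 76 mm, top 6 mm above the bench, holds one loose cast. Origin: on the bench under the pad's middle, 45 mm from the near wall's inside.
- child_pan: Fixed blue-grey tray, inside 174 (x) by 134 mm (y), walls 3 mm thick, 22 mm high. Fixed in its far half, centred 88 mm along +x: the opposing cast, the child's full arch (U-shaped, 42 x 44 mm, 10 teeth). In its near half a black rubber pad 76 x 76 mm, top 6 mm above the bench, holds one loose cast. Origin: on the bench under the pad's middle, 45 mm from the near wall's inside.
- quadrant_pan: Fixed blue-grey tray, inside 174 (x) by 134 mm (y), walls 3 mm thick, 22 mm high. Fixed in its far half, centred 88 mm along +x: the opposing cast, the long narrow five-tooth row (62 x 25 mm). In its near half a black rubber pad 76 x 76 mm, top 6 mm above the bench, holds one loose cast. Origin: on the bench under the pad's middle, 45 mm from the near wall's inside.
- block_pan: Fixed blue-grey tray, inside 174 (x) by 134 mm (y), walls 3 mm thick, 22 mm high. Fixed in its far half, centred 88 mm along +x: the opposing cast, the short three-tooth block (34 x 25 mm). In its near half a black rubber pad 76 x 76 mm, top 6 mm above the bench, holds one loose cast. Origin: on the bench under the pad's middle, 45 mm from the near wall's inside.
- bench_mat: Bare dark rubber mat lying on the bench, fixed, 100 x 100 mm, 4 mm thick: the free spot. Origin: middle of its underside, on the bench; z up. It starts empty.
- spirit_lamp: Bystander: round steel spirit lamp with a white wick holder, 72 mm diameter, 77 mm high, loose on the bench, nearer the robot than the pans. Origin: middle of its underside. Nearby also lie its small steel cap (34 mm across, 33 mm high), a faceted glass dish (42 mm across, 33 mm high) and a thin steel wax carver.

How it is judged:
By the outcome, as a careful person would: the job done as asked, in the order asked, and still so for the second after the job is handed in, with the robot touching nothing.
It also fails if it takes over 125 s, if anything falls off the work surface, if the arm or the gripper's body presses on something with over 40 N, if the wrist force passes 120 N, or if a joint passes its speed limit or range.

### The arm

A 7-joint arm with a two-finger parallel gripper is mounted at the origin on the work surface. World frame = base frame: x ahead of the robot, y to its left, z up, the work surface at z = 0. Lengths are in mm, angles in degrees, forces in N, time in s.
With the tool pointing down it reaches from about 400 to 875 mm from the base axis. Payload 6.5 kg.
Tool frame: the origin (TCP) lies on the centre line of the jaws, within the pads' length; the fingertips stand 8 mm ahead of it and the grasp point (between the pads) lies 11 mm behind it (ctrl.tips_ahead is the distance from the TCP to the fingertips, in mm); z points along the fingers, y is the line along which they close (so a half turn about z gives the same grasp; the last joint's range is limited). The gripper opens to 88 mm and grips with 3 to 60 N. Pads are 18 mm wide; open, the fingers measure 123 mm over their backs; the gripper's body (75 mm by 187 mm) begins 45 mm behind the grasp point.
Start: joints at [65.821, 30.733, -0.252, 88.115, 0.149, 61.152, -4.079], TCP at [226.417, -609.283, 246.716] pointing down, gripper open.
Joint ranges: [-154.64, 154.64], [-21.42, 123.67], [-72.66, 72.17], [13.99, 137.28], [-74.86, 254.86], [10.95, 109.41], [-158.01, 158.01]. Speed limits (degrees/s): [136.94, 136.94, 180, 180, 180, 180, 180].

### API

Orientations are given as [roll, pitch, yaw] about the fixed x, y, z axes, in that order (R = Rz(yaw) Ry(pitch) Rx(roll)).
In Python, from bench import telemetry, optics, ctrl gives the robot as it stands.
- The arm moves only by the tool carry_out, never from a script. Its argument "increments" is a list of rows, each a list of 3 entries, a list of its own where there are three numbers: the shift along the tool's x, y, z in mm, then the turn, a rotation vector about the tool's x, y, z in rad, then the closure, from 0 (fully open) to 1 (shut). In form: [[[x, y, z], [rx, ry, rz], claw], ...]. A call has 1 to 20 rows; each row is the pose to reach, as a shift and turn from the pose commanded when the call began, along the tool's axes at that moment; what a row does not reach only later rows make up. A row lasts 1/8 s, in which the tool goes at most 62.5 mm and 10.7 degrees, less where a joint would pass 70% of its speed; a pose out of reach is approached as far as the arm can. A call with a gripper value outside its range is refused whole. The fingers move at their own pace and stop on an object; "force" is the grip in N (left out, the last holds). Time passes only in rows, so rows that repeat a pose let the fingers close. It gives the time, the measured TCP pose, the force, the opening and the grip force at its end, in the units of the state.
- telemetry.read_state(): the state, without advancing time (a new reading comes with each control period).
- optics.get_image(name): name is "scene" or "top"; returns the picture (400x640x3 uint8, red, green, blue); there is no depth.
- optics.camera_model(name): a dict with "fovy" (degrees; the focal length in pixels is half the picture's height over the tangent of half this angle, whatever the lens; pixels are square), "cx", "cy" (the principal point, pixels), "pose" (4x4, takes a point from camera to world coordinates). Camera axes: x right, y down, z forward; pixel columns grow to the right and rows downward; lengths in mm; the calibration is good to about 2 mm. A picture is of the moment at which its call begins. camera_model takes no time and is no camera call.
- ctrl.sign_off(): hands the job in; it is judged then, once.
The state is a dict: "time": time; "joint_pos": joint angles; "dq": joint speeds; "tau": joint torques, N m; "tcp_pos": TCP position; "orientation": TCP orientation; "force": force on the tool from outside, world axes, zero at the start; "ft_torque": the same for the moment, N m; "gripper_width": finger opening in mm; "finger_force": force on a finger pad.
Only numpy, scipy, OpenCV 4.12 (cv2) and the standard library are available. Lean on these libraries where they do the work, as an engineer would, in place of code of your own. Each camera call takes 0.05 s, during which the arm holds its last target. There are 200 camera calls.

## Working session

There is one attempt and no reset: what is moved stays moved. The work goes in short steps, Python scripts to look and compute and a tool call to move; the robot and the scene stay as the last step left them, time stands still between calls to the robot, and variables do not carry over. Pictures are saved under pics/ and viewed, at most 14 in all, crops included, and the job is handed in when it is done.

Besides the shell and the picture viewer there is one more tool, called after "Emit:" by a JSON object that holds its "method" and its "body". carry_out: Moves the arm, as the interface text tells. Its arguments: {"type":"object","properties":{"increments":{"type":"array","items":{"type":"array"}},"force":{"type":"number"}},"required":["increments"]}

```bash
mkdir -p pics && ls
python3 - <<'E'
from bench import telemetry, optics, ctrl
import cv2
for n in("top","scene"):
    im=optics.get_image(n); cv2.imwrite(f"pics/{n}0.png",im[:,:,::-1])
    m=optics.camera_model(n); print(n,m)
s=telemetry.read_state(); print(s)
E
```

```text
pics
top {'fovy': 47.453246080768615, 'cx': 319.1191340237712, 'cy': 204.4110689575968, 'pose': array([[-5.11390404e-03, -9.75874741e-01,  2.18271251e-01,
         2.58379554e+02],
       [-9.99986174e-01,  4.72323973e-03, -2.31154119e-03,
         1.50610820e+01],
       [ 1.22482722e-03, -2.18280054e-01, -9.75885402e-01,
         1.05580200e+03],
       [ 0.00000000e+00,  0.00000000e+00,  0.00000000e+00,
         1.00000000e+00]])}
scene {'fovy': 44.63829408914005, 'cx': 317.87961187875317, 'cy': 199.34767179620056, 'pose': array([[-2.70975686e-01,  6.32883653e-01, -7.25279573e-01,
         1.23863279e+03],
       [ 9.62472971e-01,  1.89696976e-01, -1.94064005e-01,
         1.95667152e+02],
       [ 1.47634053e-02, -7.50648612e-01, -6.60536678e-01,
         7.10676382e+02],
       [ 0.00000000e+00,  0.00000000e+00,  0.00000000e+00,
         1.00000000e+00]])}
{'time': 0.1, 'joint_pos': array([65.81992891, 30.77417699, -0.25311899, 88.16284403,  0.15009635,
       61.15312795, -4.08012273]), 'dq': array([-0.00200334, -0.14347583, -0.00846178, -0.15627962,  0.0102603 ,
        0.0155175 , -0.02068997]), 'tau': array([ 2.55997380e-03, -5.72084534e+01,  9.93773192e-01, -2.52234560e+01,
       -5.62419032e-02,  1.34091792e-02,  3.69723989e-05]), 'tcp_pos': array([ 226.22129049, -608.79594423,  245.93027284]), 'orientation': array([-1.79910537e+02,  8.23434559e-03,  2.03900543e+01]), 'force': array([0.41254852, 0.61436592, 0.09652825]), 'ft_torque': array([ 0.00845237, -0.02385587,  0.00705025]), 'finger_force': 0.0, 'gripper_width': 88.13233638399257}
```

View pics/top0.png

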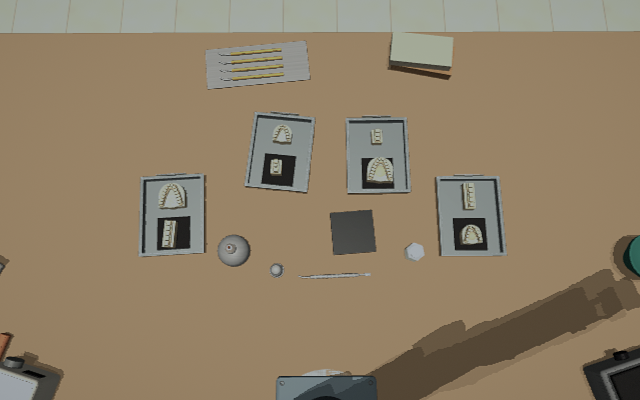

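View pics/scene0.png

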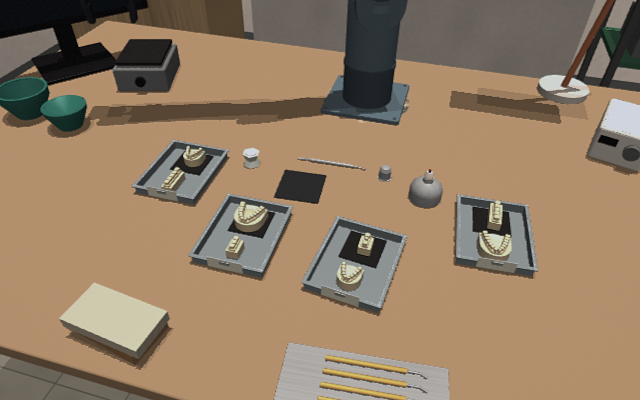

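The top view shows four pans. The adult pan, left at (172,215), holds the quadrant. The child pan at (280,152) holds the block, the block pan at (378,155) holds the adult, and the quadrant pan at (470,215) holds the child. The empty mat is at (353,232) and the lamp at (233,250); the scene view agrees. The plan is block to mat, child, quadrant and adult to their own pans, then block to its pan.

```bash
cat > h.py <<'E'
import numpy as np, cv2
from bench import telemetry, optics, ctrl
X0,X1,Y0,Y1=300,850,-400,400   # 1 mm/px plan: col=Y1-y, row=X1-x (S px per mm)
S=2
def H(name,z):
    m=optics.camera_model(name); f=200/np.tan(np.radians(m["fovy"]/2))
    K=np.array([[f,0,m["cx"]],[0,f,m["cy"]],[0,0,1]]); P=K@np.linalg.inv(m["pose"])[:3]
    A=np.array([[0,-1/S,X1],[-1/S,0,Y1],[0,0,z],[0,0,1]])  # plan px -> world
    return P@A                                            # plan px -> image px
def plan(im,name,z):
    return cv2.warpPerspective(im,H(name,z),(S*(Y1-Y0),S*(X1-X0)),flags=cv2.INTER_LINEAR|cv2.WARP_INVERSE_MAP)
def world(p): p=np.asarray(p,float); return np.stack([X1-p[...,1]/S,Y1-p[...,0]/S],-1)
def px(w): w=np.asarray(w,float); return np.stack([(Y1-w[...,1])*S,(X1-w[...,0])*S],-1)
E
python3 - <<'E'
from h import *
ims={n:cv2.imread(f"pics/{n}0.png") for n in("top","scene")}
np.savez("ims0.npz",**ims)
o=[]
for n in ims:
    p=cv2.resize(plan(ims[n],n,6),None,fx=.5,fy=.5,interpolation=cv2.INTER_AREA); cv2.imwrite(f"pics/plan_{n}0.png",p)
t=ims["top"]
for q in [(172,195),(172,180),(160,222),(190,215),(283,138),(353,232),(320,300),(148,200),(270,172)]: print(q,t[q[1],q[0]][::-1])
E
```

```text
(172, 195) [166 171 170]
(172, 180) [106 112 110]
(160, 222) [32 31 30]
(190, 215) [142 149 146]
(283, 138) [165 172 167]
(353, 232) [71 72 69]
(320, 300) [153 132 103]
(148, 200) [135 143 140]
(270, 172) [121 126 121]
```

View pics/plan_top0.png

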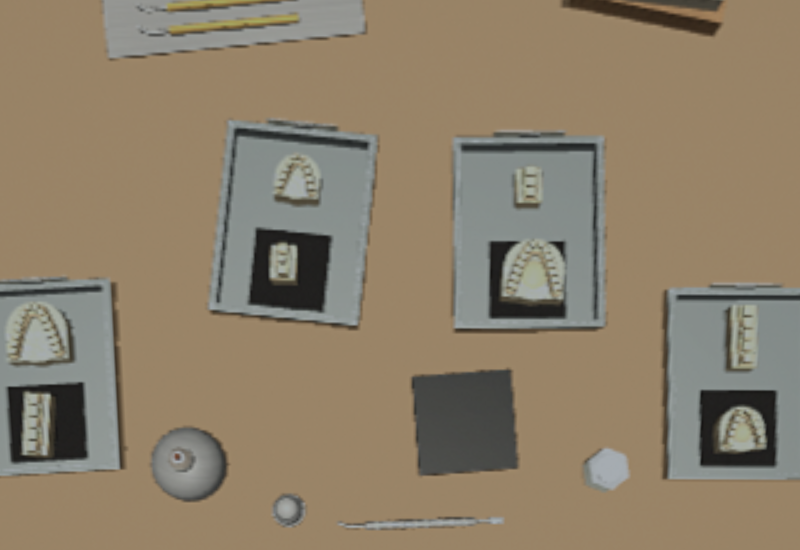

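View pics/plan_scene0.png

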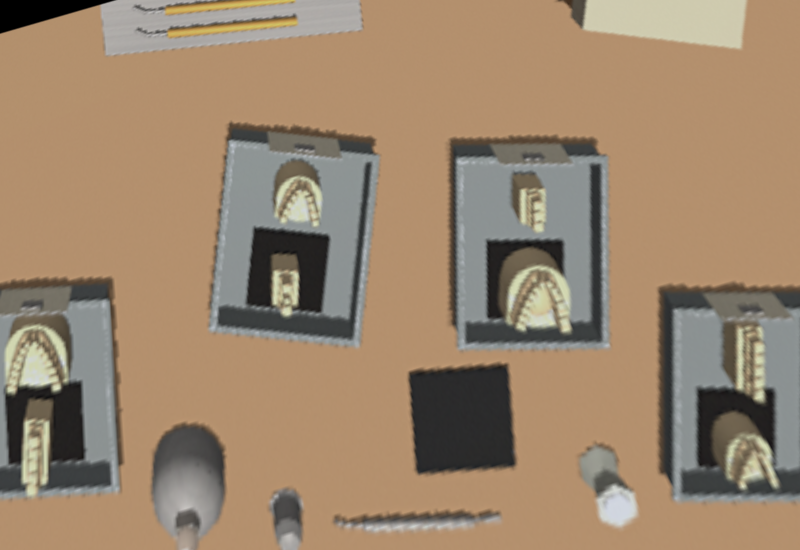

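The rectified plans of both views (1 mm/px) show clean pads and casts. The pads centre near plan pixels (290,270), (527,280), (47,423) and (738,428), the mat at (465,422) and the lamp at (188,463). I'll intersect the cast masks from the two views at pad height to get the footprints.

```bash
sed -i 's/-400,400/-450,450/' h.py
cat >> h.py <<'E'
PADS={"adult":(427,353),"child":(580,110),"block":(570,-127),"quad":(422,-338)}
def rect(mask):
    pts=np.argwhere(mask>0)[:,::-1].astype(np.float32)
    r=cv2.minAreaRect(cv2.convexHull(pts)); b=world(cv2.boxPoints(r)); c=world(r[0])
    e1,e2=b[1]-b[0],b[2]-b[1]
    if np.linalg.norm(e1)<np.linalg.norm(e2): e1,e2=e2,e1
    return c,np.linalg.norm(e1),np.linalg.norm(e2),(np.degrees(np.arctan2(e1[1],e1[0]))+90)%180-90
def big(m):
    m=cv2.morphologyEx(m.astype(np.uint8),cv2.MORPH_OPEN,np.ones((5,5),np.uint8))
    n,l,s,_=cv2.connectedComponentsWithStats(m); return (l==1+np.argmax(s[1:,4])) if n>1 else m>0
def roi(c,r): return cv2.circle(np.zeros((S*(X1-X0),S*(Y1-Y0)),np.uint8),tuple(int(v) for v in px(c)),int(r*S),1,-1)>0
def buff(p): p=p.astype(int); return (p[...,2]-p[...,0]>12)
def dark(p): return p.max(2)<60
E
python3 - <<'E'
from h import *
ims=dict(np.load("ims0.npz")); P={n:plan(ims[n],n,6) for n in ims}; M4={n:plan(ims[n],n,4) for n in ims}
vis=P["top"].copy()
for k,c in PADS.items():
    for n in P: 
        d=big(dark(P[n])&roi(c,58)); r=rect(d); print(k,"pad",n,np.round(np.r_[r[0],r[1:]],1))
    ms={n:big(buff(P[n])&roi(c,50)) for n in P}
    for n,m in list(ms.items())+[("both",ms["top"]&ms["scene"])]:
        r=rect(m); print(k,"  cast",n,np.round(np.r_[r[0],r[1:]],1))
    i=ms["top"]&ms["scene"]; vis[i]=(0,0,255); vis[ms["top"]&~i]=(0,255,255)
for n in P:
    d=big((M4[n].max(2)<85)&roi((430,-65),80)); r=rect(d); print("mat",n,np.round(np.r_[r[0],r[1:]],1))
cv2.imwrite("pics/vis.png",cv2.resize(vis[500:],(800,266)))
E
```

```text
adult pad top [427.6 353.   75.2  74.9   3.1]
adult pad scene [426.9 355.4  78.4  75.4   2.6]
adult   cast top [423.3 358.4  61.5  25.2  -2.5]
adult   cast scene [414.7 363.   74.1  30.9  -2.8]
adult   cast both [422.  359.   58.9  23.7  -2.8]
child pad top [580.2 110.2  76.5  74.2  -5.8]
child pad scene [580.2 112.5  77.3  75.1  -5.9]
child   cast top [584.5 116.8  38.   27.5   0. ]
child   cast scene [565.2 115.2  63.5  29.5   0. ]
child   cast both [581.2 116.2  31.5  26.5   0. ]
block pad top [ 570.2 -127.2   75.5   74.5    0. ]
block pad scene [ 571.1 -125.2   76.6   75.3    0.7]
block   cast top [ 582.4 -140.2   56.3   48.5   71.8]
block   cast scene [ 561.3 -129.7   81.6   71.9   24.8]
block   cast both [ 579.4 -139.2   56.3   42.2   71.8]
quad pad top [ 422.2 -337.8   74.5   74.5  -90. ]
quad pad scene [ 422.  -335.7   78.    75.5    0. ]
quad   cast top [ 418.5 -335.9   50.4   43.6  -76.5]
quad   cast scene [ 404.4 -337.6   71.    53.4   33.3]
quad   cast both [ 418.  -335.7   49.9   42.6  -76.5]
mat top [428.  -64.8 100.1  99.5   4.7]
mat scene [429.  -62.5 102.6  99.2   4.3]
```

View pics/vis.png

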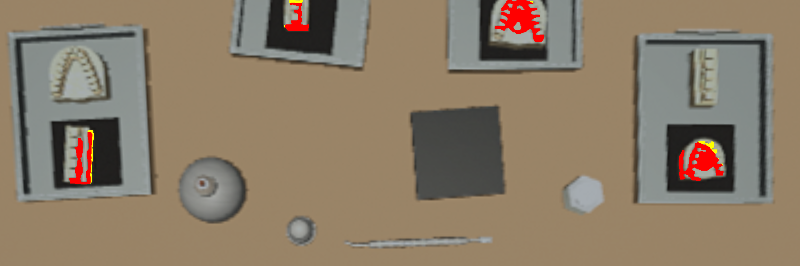

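The pads come out well: about 75 mm square, and the two views agree to about 2 mm. The buff mask misses the bright plaster, so I'll mask "not black inside the pad" instead.

Run:
```python
from h import *
ims=dict(np.load("ims0.npz")); P={n:plan(ims[n],n,6) for n in ims}
PD={"adult":(427.3,354,2.9),"child":(580.2,111.3,-5.8),"block":(570.6,-126.2,.3),"quad":(422,-336.7,0)}
D={"top":-1.1,"scene":1.1}
vis=P["top"].copy()
for k,(x,y,a) in PD.items():
    ms={}
    for n in P:
        box=cv2.boxPoints(((0,0),(150,150),-a))/2 # mm, image sense
        # world box
        R=np.array([[np.cos(np.radians(a)),-np.sin(np.radians(a))],[np.sin(np.radians(a)),np.cos(np.radians(a))]])
        c=np.array([x,y+D[n]])+ (np.array([[-1,-1],[1,-1],[1,1],[-1,1]])*36)@R.T
        b=cv2.fillPoly(np.zeros(P[n].shape[:2],np.uint8),[px(c).astype(np.int32)],1)>0
        m=big((P[n].max(2)>62)&b)
        if n=="scene": m=np.roll(m,int(2.2*S),1)   # y shift: scene reads 2.2 mm more +y
        ms[n]=m
    i=big(ms["top"]&ms["scene"]); r=rect(i)
    print(k,"both(top frame)",np.round(np.r_[r[0],r[1:]],1), "top",np.round(np.r_[rect(ms["top"])[0],rect(ms["top"])[1:]],1))
    cs,_=cv2.findContours(i.astype(np.uint8),0,2); cv2.drawContours(vis,cs,-1,(0,0,255),1)
    cs,_=cv2.findContours(ms["top"].astype(np.uint8),0,2); cv2.drawContours(vis,cs,-1,(0,255,0),1)
o=[vis[int(px(v[:2])[1])-100:int(px(v[:2])[1])+100,int(px(v[:2])[0])-100:int(px(v[:2])[0])+100] for v in PD.values()]
cv2.imwrite("pics/vis2.png",cv2.resize(np.vstack([np.hstack(o[:2]),np.hstack(o[2:])]),(600,600)))
```

```text
adult both(top frame) [422.3 362.3  58.3  28.7  -1.2] top [426.  363.3  65.7  30.9  -1.2]
child both(top frame) [581.1 114.9  30.7  24.9  -1.5] top [586.8 117.   42.5  29.    0. ]
block both(top frame) [ 574.  -131.8   62.5   58.   -90. ] top [ 576.  -131.7   62.5   62.   -90. ]
quad both(top frame) [ 418.5 -339.9   52.4   42.2  -84.3] top [ 421.1 -339.6   52.4   47.4  -84.3]
```

View pics/vis2.png

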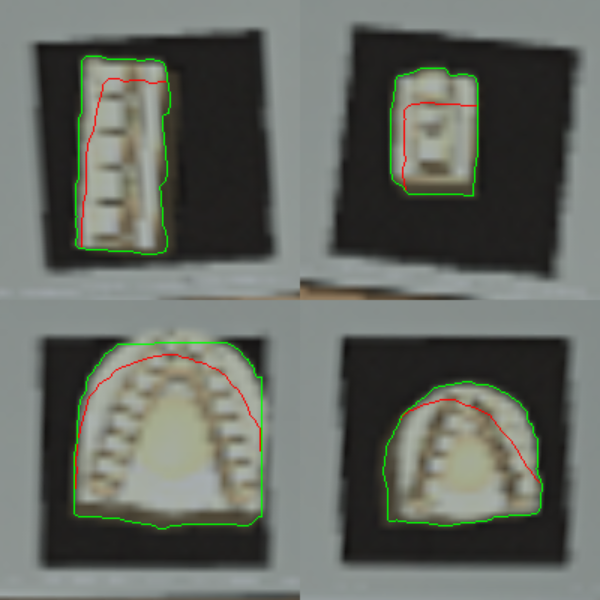

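The footprints measured on those crops (3 px/mm, base edges at pad height, checked against the given sizes):

| Cast | x, y (mm) | Yaw (deg) |
|---|---|---|
| block | 583, 116 | about 0 |
| child | 420, -338 | about +4 |
| quadrant | 424, 359 | about 0 |
| adult | 577, -131 | about 0 |

First move: turn the tool to yaw 0 and go to (480, 0, 230).

Emit:
{"method": "carry_out", "body": {"increments": [[[15,-16,1],[0,0,0.012],0.45],[[45,-48,2],[0,0,0.036],0.45],[[85,-91,3],[0,0,0.068],0.45],[[125,-134,5],[0,0,0.1],0.45],[[165,-177,6],[0,0,0.13],0.45],[[205,-220,8],[0,0,0.163],0.45],[[245,-263,9],[0,0,0.195],0.45],[[285,-306,11],[0,0,0.226],0.45],[[325,-349,12],[0,0,0.258],0.45],[[365,-392,14],[0,0,0.29],0.45],[[405,-434,15],[0,0,0.321],0.45],[[435,-467,16],[0,0,0.345],0.45],[[450,-482.7,16.7],[0,0,0.356],0.45],[[450,-482.7,16.7],[0,0,0.356],0.45],[[450,-482.7,16.7],[0,0,0.356],0.45]], "force": 20}}

```text
time: 1.98
tcp_pos: [479.5, -1.4, 229.8]
orientation: [180.0, 0.1, -0.1]
force: [0.1, 0.0, -0.2]
gripper_width: 48.3
finger_force: 0.0
```

Emit:
{"method": "carry_out", "body": {"increments": [[[15,-17,15],[0,0,0],0.45],[[40,-45,40],[0,0,0],0.45],[[68,-76,75],[0,0,0],0.45],[[92,-103,105],[0,0,0],0.45],[[103,-115.5,130],[0,0,0],0.45],[[103,-115.5,150],[0,0,0],0.45],[[103,-115.5,172],[0,0,0],0.45],[[103,-115.5,192],[0,0,0],0.45],[[103,-115.5,205],[0,0,0],0.45],[[103,-115.5,213],[0,0,0],0.45],[[103,-115.5,213],[0,0,0],0.45],[[103,-115.5,213],[0,0,0],0.6],[[103,-115.5,213],[0,0,0],0.7],[[103,-115.5,213],[0,0,0],0.8],[[103,-115.5,213],[0,0,0],0.9],[[103,-115.5,213],[0,0,0],0.9],[[103,-115.5,213],[0,0,0],0.9],[[103,-115.5,213],[0,0,0],0.9]]}}

```text
time: 4.22
tcp_pos: [583.5, 115.5, 17.5]
orientation: [-180.0, -0.0, -0.0]
force: [-1.1, -1.0, 5.3]
gripper_width: 25.1
finger_force: 19.8
```

The block is held (25.1 mm wide). Lift it and carry it to the mat at (428.5, -63.7).

Emit:
{"method": "carry_out", "body": {"increments": [[[0,0,-3],[0,0,0],0.9],[[0,0,-10],[0,0,0],0.9],[[0,0,-25],[0,0,0],0.9],[[0,0,-42],[0,0,0],0.9],[[-5,6,-56],[0,0,0],0.9],[[-18,21,-60],[0,0,0],0.9],[[-38,44,-60],[0,0,0],0.9],[[-60,70,-60],[0,0,0],0.9],[[-82,95,-60],[0,0,0],0.9],[[-104,121,-60],[0,0,0],0.9],[[-125,145,-60],[0,0,0],0.9],[[-142,165,-60],[0,0,0],0.9],[[-152,176,-60],[0,0,0],0.9],[[-154.5,179.5,-55],[0,0,0],0.9],[[-154.5,179.5,-40],[0,0,0],0.9],[[-154.5,179.5,-25],[0,0,0],0.9],[[-154.5,179.5,-13],[0,0,0],0.9],[[-154.5,179.5,-6],[0,0,0],0.9],[[-154.5,179.5,-3],[0,0,0],0.9],[[-154.5,179.5,-2],[0,0,0],0.9]]}}

```text
time: 6.72
tcp_pos: [428.6, -64.0, 18.9]
orientation: [180.0, -0.0, -0.0]
force: [-0.8, -0.4, -1.1]
gripper_width: 25.1
finger_force: 19.8
```

Emit:
{"method": "carry_out", "body": {"increments": [[[0,0,1],[0,0,0],0.9],[[0,0,2],[0,0,0],0.9],[[0,0,3],[0,0,0],0.9],[[0,0,4],[0,0,0],0.9],[[0,0,4],[0,0,0],0.9],[[0,0,4],[0,0,0],0.68],[[0,0,4],[0,0,0],0.6],[[0,0,4],[0,0,0],0.5],[[0,0,4],[0,0,0],0.4],[[0,0,2],[0,0,0],0.4],[[0,0,-10],[0,0,0],0.35],[[0,0,-35],[0,0,0],0.3],[[0,0,-65],[0,0,0],0.3],[[0,0,-81],[0,0,0],0.3],[[0,0,-81],[0,0,0],0.3]]}}

```text
time: 8.6
tcp_pos: [429.5, -64.3, 101.5]
orientation: [180.0, -0.2, -0.0]
force: [-0.2, 0.5, 0.3]
gripper_width: 61.5
finger_force: 0.0
```

Emit:
{"method": "carry_out", "body": {"increments": [[[-1,15,0],[0,0,-0.01],0.3],[[-3,45,0],[0,0,-0.02],0.3],[[-5,85,0],[0,0,-0.03],0.3],[[-7,125,0],[0,0,-0.04],0.3],[[-9,165,0],[0,0,-0.05],0.3],[[-11,205,0],[0,0,-0.06],0.3],[[-13,240,0],[0,0,-0.07],0.3],[[-14,263,5],[0,0,-0.07],0.3],[[-14.5,273,15],[0,0,-0.07],0.3],[[-14.5,273,35],[0,0,-0.07],0.3],[[-14.5,273,55],[0,0,-0.07],0.3],[[-14.5,273,72],[0,0,-0.07],0.3],[[-14.5,273,81],[0,0,-0.07],0.3],[[-14.5,273,83],[0,0,-0.07],0.3],[[-14.5,273,83],[0,0,-0.07],0.4],[[-14.5,273,83],[0,0,-0.07],0.5],[[-14.5,273,83],[0,0,-0.07],0.6],[[-14.5,273,83],[0,0,-0.07],0.7],[[-14.5,273,83],[0,0,-0.07],0.7],[[-14.5,273,83],[0,0,-0.07],0.7]]}}

```text
time: 11.1
tcp_pos: [414.3, -337.3, 17.5]
orientation: [180.0, -0.0, 4.0]
force: [-0.3, -0.1, 5.7]
gripper_width: 44.0
finger_force: 20.0
```

The child cast is held at 44.0 mm. Carry it to the child pan pad at (580, 111), with pan yaw -5.8.

Emit:
{"method": "carry_out", "body": {"increments": [[[0,0,-3],[0,0,0],0.7],[[0,0,-10],[0,0,0],0.7],[[0,0,-25],[0,0,0],0.7],[[0,0,-42],[0,0,0],0.7],[[2,-5,-57],[0,0,0.002],0.7],[[8,-18,-63],[0,0,0.007],0.7],[[17,-39,-63],[0,0,0.015],0.7],[[30,-68,-63],[0,0,0.027],0.7],[[45,-103,-63],[0,0,0.04],0.7],[[61,-139,-63],[0,0,0.055],0.7],[[77,-175,-63],[0,0,0.069],0.7],[[93,-212,-63],[0,0,0.083],0.7],[[109,-248,-63],[0,0,0.098],0.7],[[125,-285,-63],[0,0,0.112],0.7],[[141,-321,-63],[0,0,0.126],0.7],[[156,-356,-63],[0,0,0.14],0.7],[[169,-386,-63],[0,0,0.151],0.7],[[180,-411,-63],[0,0,0.161],0.7],[[187,-428,-63],[0,0,0.168],0.7],[[191.1,-436.6,-63],[0,0,0.171],0.7]]}}

```text
time: 13.6
tcp_pos: [573.9, 113.2, 80.0]
orientation: [-180.0, 0.0, -5.7]
force: [-0.0, -0.3, -1.1]
gripper_width: 44.0
finger_force: 20.0
```

Emit:
{"method": "carry_out", "body": {"increments": [[[0,0,4],[0,0,0],0.7],[[0,0,16],[0,0,0],0.7],[[0,0,32],[0,0,0],0.7],[[0,0,46],[0,0,0],0.7],[[0,0,55],[0,0,0],0.7],[[0,0,59],[0,0,0],0.7],[[0,0,61],[0,0,0],0.7],[[0,0,62],[0,0,0],0.7],[[0,0,63],[0,0,0],0.7],[[0,0,63],[0,0,0],0.7],[[0,0,63],[0,0,0],0.46],[[0,0,63],[0,0,0],0.4],[[0,0,63],[0,0,0],0.3],[[0,0,63],[0,0,0],0.3],[[0,0,60],[0,0,0],0.3],[[0,0,45],[0,0,0],0.3],[[0,0,20],[0,0,0],0.35],[[0,0,-5],[0,0,0],0.4],[[0,0,-20],[0,0,0],0.4],[[0,0,-20],[0,0,0],0.4]]}}

```text
time: 16.1
tcp_pos: [575.1, 112.0, 101.4]
orientation: [-180.0, -0.1, -5.8]
force: [0.2, 1.5, -0.2]
gripper_width: 52.9
finger_force: 0.0
```

Emit:
{"method": "carry_out", "body": {"increments": [[[-10,-13,0],[0,0,-0.006],0.43],[[-31,-41,0],[0,0,-0.018],0.43],[[-57,-75,0],[0,0,-0.033],0.43],[[-84,-111,0],[0,0,-0.049],0.43],[[-111,-147,0],[0,0,-0.065],0.43],[[-137,-181,0],[0,0,-0.08],0.43],[[-159,-210,3],[0,0,-0.093],0.43],[[-171,-226,10],[0,0,-0.1],0.43],[[-174.4,-230.7,22],[0,0,-0.101],0.43],[[-174.4,-230.7,40],[0,0,-0.101],0.43],[[-174.4,-230.7,58],[0,0,-0.101],0.43],[[-174.4,-230.7,73],[0,0,-0.101],0.43],[[-174.4,-230.7,81],[0,0,-0.101],0.43],[[-174.4,-230.7,83],[0,0,-0.101],0.43],[[-174.4,-230.7,83],[0,0,-0.101],0.6],[[-174.4,-230.7,83],[0,0,-0.101],0.7],[[-174.4,-230.7,83],[0,0,-0.101],0.8],[[-174.4,-230.7,83],[0,0,-0.101],0.9],[[-174.4,-230.7,83],[0,0,-0.101],0.9],[[-174.4,-230.7,83],[0,0,-0.101],0.9]]}}

```text
time: 18.6
tcp_pos: [424.3, 359.1, 17.5]
orientation: [-180.0, -0.0, -0.0]
force: [-0.5, -1.9, 6.0]
gripper_width: 24.8
finger_force: 19.9
```

The quadrant is held (24.8 mm). Lift it high over the lamp side and carry it to the quadrant pan at (422, -336.7).

Emit:
{"method": "carry_out", "body": {"increments": [[[0,0,-3],[0,0,0],0.9],[[0,0,-10],[0,0,0],0.9],[[0,0,-25],[0,0,0],0.9],[[0,0,-45],[0,0,0],0.9],[[4,0,-70],[0,0,0],0.9],[[10,0,-95],[0,0,0],0.9],[[18,3,-115],[0,0,0],0.9],[[28,14,-127],[0,0,0],0.9],[[38,34,-130],[0,0,0],0.9],[[47,62,-130],[0,0,0],0.9],[[54,96,-130],[0,0,0],0.9],[[58,134,-130],[0,0,0],0.9],[[60,172,-130],[0,0,0],0.9],[[60,210,-130],[0,0,0],0.9],[[60,248,-130],[0,0,0],0.9],[[60,286,-130],[0,0,0],0.9],[[60,324,-130],[0,0,0],0.9],[[60,362,-130],[0,0,0],0.9],[[60,395,-130],[0,0,0],0.9],[[60,420,-130],[0,0,0],0.9]]}}

```text
time: 21.1
tcp_pos: [483.3, -63.5, 147.4]
orientation: [180.0, 0.0, -0.1]
force: [0.3, 0.3, -0.4]
gripper_width: 25.2
finger_force: 19.9
```

Emit:
{"method": "carry_out", "body": {"increments": [[[-3,25,0],[0,0,0],0.9],[[-9,60,0],[0,0,0],0.9],[[-18,97,0],[0,0,0],0.9],[[-28,134,0],[0,0,0],0.9],[[-38,171,5],[0,0,0],0.9],[[-48,207,15],[0,0,0],0.9],[[-55,238,27],[0,0,0],0.9],[[-60,260,40],[0,0,0],0.9],[[-62,272,54],[0,0,0],0.9],[[-62,275.7,67],[0,0,0],0.9],[[-62,275.7,80],[0,0,0],0.9],[[-62,275.7,95],[0,0,0],0.9],[[-62,275.7,108],[0,0,0],0.9],[[-62,275.7,118],[0,0,0],0.9],[[-62,275.7,124],[0,0,0],0.9],[[-62,275.7,127],[0,0,0],0.9],[[-62,275.7,128.5],[0,0,0],0.9],[[-62,275.7,129.5],[0,0,0],0.9],[[-62,275.7,130],[0,0,0],0.9],[[-62,275.7,130],[0,0,0],0.9]]}}

```text
time: 23.6
tcp_pos: [422.0, -336.9, 17.5]
orientation: [180.0, -0.0, -0.0]
force: [-0.6, 1.4, 4.4]
gripper_width: 24.8
finger_force: 19.9
```

Emit:
{"method": "carry_out", "body": {"increments": [[[0,0,0],[0,0,0],0.68],[[0,0,0],[0,0,0],0.6],[[0,0,0],[0,0,0],0.5],[[0,0,0],[0,0,0],0.43],[[0,0,-3],[0,0,0],0.43],[[0,0,-15],[0,0,0],0.4],[[0,0,-35],[0,0,0],0.3],[[0,0,-60],[0,0,0],0.16],[[0,0,-78],[0,0,0],0.16],[[0,0,-83],[0,0,0],0.16],[[0,0,-83],[0,0,0],0.16]]}}

```text
time: 24.98
tcp_pos: [421.8, -336.8, 100.1]
orientation: [180.0, -0.0, -0.0]
force: [-0.4, 0.1, -0.2]
gripper_width: 74.1
finger_force: 0.0
```

Emit:
{"method": "carry_out", "body": {"increments": [[[8,-11,0],[0,0,0],0.16],[[25,-35,0],[0,0,0],0.16],[[47,-65,0],[0,0,0],0.16],[[70,-97,0],[0,0,0],0.16],[[93,-129,0],[0,0,0],0.16],[[115,-160,0],[0,0,0],0.16],[[134,-186,0],[0,0,0],0.16],[[145,-202,4],[0,0,0],0.16],[[148,-206.2,14],[0,0,0],0.16],[[148,-206.2,30],[0,0,0],0.16],[[148,-206.2,48],[0,0,0],0.16],[[148,-206.2,64],[0,0,0],0.16],[[148,-206.2,76],[0,0,0],0.16],[[148,-206.2,82],[0,0,0],0.16],[[148,-206.2,83],[0,0,0],0.16],[[148,-206.2,83],[0,0,0],0.3],[[148,-206.2,83],[0,0,0],0.4],[[148,-206.2,83],[0,0,0],0.5],[[148,-206.2,83],[0,0,0],0.5],[[148,-206.2,83],[0,0,0],0.5]], "force": 25}}

```text
time: 27.48
tcp_pos: [570.3, -130.7, 17.5]
orientation: [180.0, -0.0, -0.0]
force: [-0.5, 0.4, 6.0]
gripper_width: 59.9
finger_force: 24.9
```

The adult cast is held at 59.9 mm. Carry it to the adult pan at (427.3, 354), yaw 2.9.

Emit:
{"method": "carry_out", "body": {"increments": [[[0,0,-3],[0,0,0],0.5],[[0,0,-10],[0,0,0],0.5],[[0,0,-24],[0,0,0],0.5],[[0,0,-42],[0,0,0],0.5],[[0,0,-62],[0,0,0],0.5],[[0,-5,-82],[0,0,0],0.5],[[-2,-16,-98],[0,0,0],0.5],[[-5,-34,-108],[0,0,0],0.5],[[-10,-58,-110],[0,0,0],0.5],[[-16,-88,-110],[0,0,-0.005],0.5],[[-23,-122,-110],[0,0,-0.01],0.5],[[-31,-158,-110],[0,0,-0.015],0.5],[[-40,-194,-110],[0,0,-0.02],0.5],[[-50,-230,-110],[0,0,-0.025],0.5],[[-61,-266,-110],[0,0,-0.03],0.5],[[-73,-302,-110],[0,0,-0.035],0.5],[[-85,-337,-110],[0,0,-0.04],0.5],[[-97,-370,-110],[0,0,-0.045],0.5],[[-109,-400,-110],[0,0,-0.05],0.5],[[-120,-426,-110],[0,0,-0.05],0.5]]}}

```text
time: 29.98
tcp_pos: [447.9, 297.7, 127.0]
orientation: [-180.0, 0.1, 3.0]
force: [0.4, -0.1, -1.1]
gripper_width: 60.3
finger_force: 24.9
```

Emit:
{"method": "carry_out", "body": {"increments": [[[-10,-21,0],[0,0,0],0.5],[[-17.5,-38,0],[0,0,0],0.5],[[-23,-50,0],[0,0,0],0.5],[[-26.7,-59.6,4],[0,0,0],0.5],[[-26.7,-59.6,15],[0,0,0],0.5],[[-26.7,-59.6,32],[0,0,0],0.5],[[-26.7,-59.6,52],[0,0,0],0.5],[[-26.7,-59.6,70],[0,0,0],0.5],[[-26.7,-59.6,86],[0,0,0],0.5],[[-26.7,-59.6,97],[0,0,0],0.5],[[-26.7,-59.6,104],[0,0,0],0.5],[[-26.7,-59.6,107],[0,0,0],0.5],[[-26.7,-59.6,108.5],[0,0,0],0.5],[[-26.7,-59.6,109.5],[0,0,0],0.5],[[-26.7,-59.6,110],[0,0,0],0.5],[[-26.7,-59.6,110],[0,0,0],0.5]]}}

```text
time: 31.98
tcp_pos: [420.5, 353.8, 17.5]
orientation: [-180.0, -0.0, 2.9]
force: [-0.5, -0.3, 4.5]
gripper_width: 59.9
finger_force: 24.9
```

Emit:
{"method": "carry_out", "body": {"increments": [[[0,0,0],[0,0,0],0.3],[[0,0,0],[0,0,0],0.22],[[0,0,0],[0,0,0],0.16],[[0,0,0],[0,0,0],0.16],[[0,0,-3],[0,0,0],0.16],[[0,0,-15],[0,0,0],0.16],[[0,0,-35],[0,0,0],0.2],[[0,0,-62],[0,0,0],0.3],[[0,0,-90],[0,0,0],0.4],[[0,0,-115],[0,0,0],0.45],[[0,0,-123],[0,0,0],0.45],[[0,0,-123],[0,0,0],0.45]], "force": 20}}

```text
time: 33.48
tcp_pos: [420.6, 353.8, 140.7]
orientation: [-180.0, -0.1, 2.9]
force: [0.4, -0.7, -0.2]
gripper_width: 48.3
finger_force: 0.0
```

Run:
```python
from h import *
im={n:optics.get_image(n)[:,:,::-1].copy() for n in("top","scene")}
np.savez("ims1.npz",**im)
P={n:plan(im[n],n,z) for n,z in(("top",6),("scene",6))}
def crop(n,x,y): 
    c=px((x,y)).astype(int); return cv2.resize(P[n][c[1]-100:c[1]+100,c[0]-100:c[0]+100],(250,250))
L=[(580.2,111.3),(422,-336.7),(428.5,-64)]
cv2.imwrite("pics/chk1.png",np.vstack([np.hstack([crop(n,*l) for l in L]) for n in P]))
```

```text
(no output)
```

View pics/chk1.png

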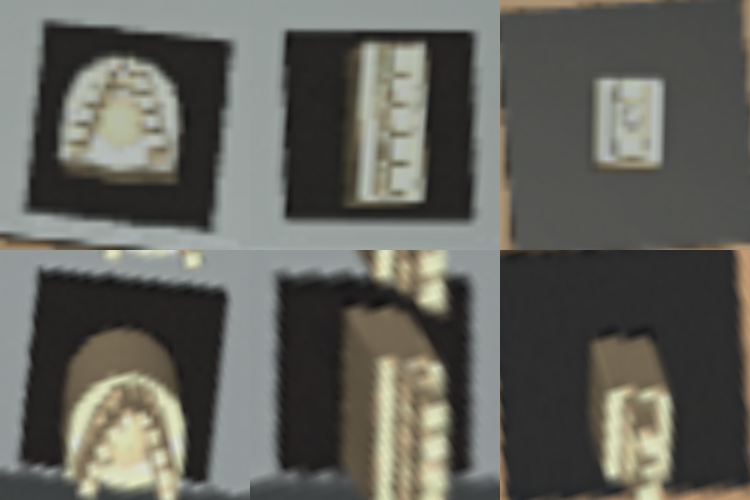

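The child cast sits within about 1 mm of its pad's middle. The quadrant is upright but about 3 mm toward -x, so I'll mend that later. The block stands on the mat with its centre at about (427, -64). Fetch the block.

Emit:
{"method": "carry_out", "body": {"increments": [[[0,12,0],[0,0,0],0.45],[[-1,36,0],[0,0,0.005],0.45],[[-2,72,0],[0,0,0.01],0.45],[[-3,112,0],[0,0,0.015],0.45],[[-5,152,0],[0,0,0.02],0.45],[[-6,192,0],[0,0,0.025],0.45],[[-7,232,0],[0,0,0.03],0.45],[[-8,272,0],[0,0,0.035],0.45],[[-9,312,0],[0,0,0.04],0.45],[[-11,350,0],[0,0,0.045],0.45],[[-12,382,3],[0,0,0.05],0.45],[[-12.5,405,12],[0,0,0.05],0.45],[[-12.7,415,28],[0,0,0.05],0.45],[[-12.7,417.6,50],[0,0,0.05],0.45],[[-12.7,417.6,75],[0,0,0.05],0.45],[[-12.7,417.6,98],[0,0,0.05],0.45],[[-12.7,417.6,115],[0,0,0.05],0.45],[[-12.7,417.6,123],[0,0,0.05],0.45],[[-12.7,417.6,125],[0,0,0.05],0.45],[[-12.7,417.6,125],[0,0,0.05],0.45]]}}

```text
time: 36.08
tcp_pos: [428.5, -64.4, 15.4]
orientation: [180.0, -0.0, -0.0]
force: [-0.5, 1.0, -0.9]
gripper_width: 48.6
finger_force: 0.0
```

Emit:
{"method": "carry_out", "body": {"increments": [[[0,0,0],[0,0,0],0.6],[[0,0,0],[0,0,0],0.7],[[0,0,0],[0,0,0],0.8],[[0,0,0],[0,0,0],0.9],[[0,0,0],[0,0,0],0.9],[[0,0,0],[0,0,0],0.9]]}}

```text
time: 36.83
tcp_pos: [428.6, -64.1, 15.2]
orientation: [180.0, -0.0, -0.0]
force: [-1.5, 0.0, 5.7]
gripper_width: 24.7
finger_force: 19.9
```

Emit:
{"method": "carry_out", "body": {"increments": [[[0,0,-3],[0,0,0],0.9],[[0,0,-12],[0,0,0],0.9],[[0,0,-28],[0,0,0],0.9],[[0,0,-46],[0,0,0],0.9],[[5,2,-60],[0,0,0],0.9],[[18,8,-65],[0,0,0],0.9],[[38,16,-65],[0,0,0],0.9],[[62,27,-65],[0,0,0],0.9],[[87,38,-65],[0,0,0],0.9],[[110,48,-65],[0,0,0],0.9],[[129,56,-65],[0,0,0],0.9],[[140,61,-65],[0,0,0],0.9],[[143.5,62.2,-60],[0,0,0],0.9],[[143.5,62.2,-45],[0,0,0],0.9],[[143.5,62.2,-28],[0,0,0],0.9],[[143.5,62.2,-15],[0,0,0],0.9],[[143.5,62.2,-8],[0,0,0],0.9],[[143.5,62.2,-5],[0,0,0],0.9],[[143.5,62.2,-3],[0,0,0],0.9],[[143.5,62.2,-2],[0,0,0],0.9]]}}

```text
time: 39.33
tcp_pos: [572.2, -126.4, 17.3]
orientation: [180.0, -0.0, -0.0]
force: [-1.6, 1.4, 7.9]
gripper_width: 24.6
finger_force: 19.9
```

Emit:
{"method": "carry_out", "body": {"increments": [[[0,0,0],[0,0,0],0.9],[[0,0,0],[0,0,0],0.9],[[0,0,0],[0,0,0],0.68],[[0,0,0],[0,0,0],0.6],[[0,0,0],[0,0,0],0.5],[[0,0,0],[0,0,0],0.43],[[0,0,-3],[0,0,0],0.43],[[0,0,-15],[0,0,0],0.43],[[0,0,-35],[0,0,0],0.43],[[0,0,-65],[0,0,0],0.43],[[-10,3,-95],[0,0,0],0.43],[[-40,10,-120],[0,0,0],0.43],[[-80,20,-133],[0,0,0],0.43],[[-112,28,-133],[0,0,0],0.43],[[-122,30.8,-133],[0,0,0],0.43],[[-122,30.8,-133],[0,0,0],0.43]]}}

```text
time: 41.32
tcp_pos: [450.6, -157.2, 150.8]
orientation: [180.0, -0.1, -0.0]
force: [1.2, 1.2, 0.1]
gripper_width: 49.9
finger_force: 0.0
```

Run:
```python
from h import *
im={n:optics.get_image(n)[:,:,::-1].copy() for n in("top","scene")}
np.savez("ims2.npz",**im)
cv2.imwrite("pics/top2.png",im["top"])
P={n:plan(im[n],n,6) for n in im}
L=[(427.3,354),(580.2,111.3),(570.6,-126.2),(422,-336.7)]
def crop(n,x,y): 
    c=px((x,y)).astype(int); return cv2.resize(P[n][c[1]-90:c[1]+90,max(c[0]-90,0):c[0]+90],(200,200))
cv2.imwrite("pics/chk2.png",np.vstack([np.hstack([crop(n,*l) for l in L]) for n in P]))
```

```text
(no output)
```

View pics/chk2.png

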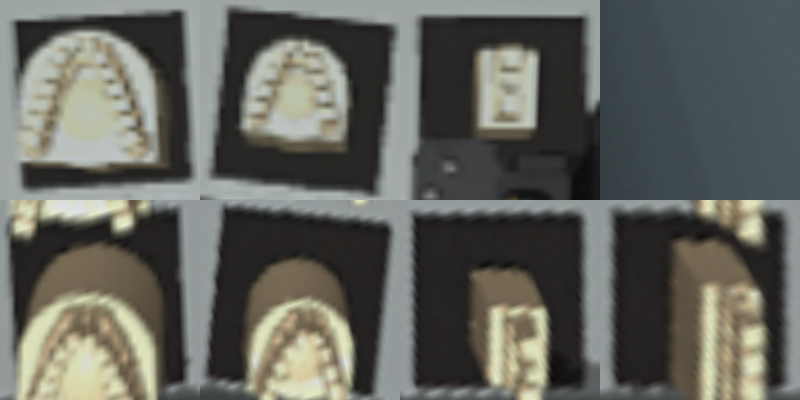

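The adult, child and block are within about 2 mm of their pads' middles. The quadrant is about 3 mm toward -x, so I'll regrasp it and shift it +3 mm.

Emit:
{"method": "carry_out", "body": {"increments": [[[-2,12,0],[0,0,0],0.43],[[-6,40,0],[0,0,0],0.43],[[-12,78,0],[0,0,0],0.43],[[-18,116,0],[0,0,0],0.43],[[-24,150,3],[0,0,0],0.43],[[-27,172,12],[0,0,0],0.43],[[-28,179.7,30],[0,0,0],0.43],[[-28,179.7,55],[0,0,0],0.43],[[-28,179.7,80],[0,0,0],0.43],[[-28,179.7,102],[0,0,0],0.43],[[-28,179.7,120],[0,0,0],0.43],[[-28,179.7,130],[0,0,0],0.43],[[-28,179.7,133],[0,0,0],0.43],[[-28,179.7,133],[0,0,0],0.43],[[-28,179.7,133],[0,0,0],0.6],[[-28,179.7,133],[0,0,0],0.7],[[-28,179.7,133],[0,0,0],0.8],[[-28,179.7,133],[0,0,0],0.9],[[-28,179.7,133],[0,0,0],0.9],[[-28,179.7,133],[0,0,0],0.9]]}}

```text
time: 43.92
tcp_pos: [422.1, -336.9, 17.3]
orientation: [180.0, -0.0, -0.0]
force: [-1.4, 0.3, 5.6]
gripper_width: 24.8
finger_force: 19.9
```

Emit:
{"method": "carry_out", "body": {"increments": [[[0,0,-2],[0,0,0],0.9],[[0,0,-4],[0,0,0],0.9],[[1,0,-5],[0,0,0],0.9],[[2,0,-5],[0,0,0],0.9],[[3,0,-5],[0,0,0],0.9],[[3,0,-4],[0,0,0],0.9],[[3,0,-3],[0,0,0],0.9],[[3,0,-2],[0,0,0],0.9],[[3,0,-1],[0,0,0],0.9],[[3,0,0],[0,0,0],0.9],[[3,0,0],[0,0,0],0.9],[[3,0,0],[0,0,0],0.68],[[3,0,0],[0,0,0],0.6],[[3,0,0],[0,0,0],0.5],[[3,0,0],[0,0,0],0.43],[[3,0,-4],[0,0,0],0.43],[[3,0,-16],[0,0,0],0.43],[[3,0,-38],[0,0,0],0.43],[[3,0,-68],[0,0,0],0.43],[[3,0,-98],[0,0,0],0.43]]}}

```text
time: 46.42
tcp_pos: [425.0, -336.8, 116.7]
orientation: [180.0, -0.0, -0.0]
force: [0.4, 0.0, 0.3]
gripper_width: 50.2
finger_force: 0.0
```

Emit:
{"method": "carry_out", "body": {"increments": [[[0,10,-20],[0,0,0],0.43],[[-10,35,-60],[0,0,0],0.43],[[-30,70,-95],[0,0,0],0.43],[[-60,110,-110],[0,0,0],0.43],[[-90,150,-110],[0,0,0],0.43],[[-120,185,-110],[0,0,0],0.43],[[-135,200,-110],[0,0,0],0.43],[[-135,200,-110],[0,0,0],0.43],[[-135,200,-110],[0,0,0],0.43]]}}

```text
time: 47.55
tcp_pos: [292.0, -534.9, 225.1]
orientation: [-179.9, -0.1, 0.2]
force: [0.3, -0.1, 0.4]
gripper_width: 50.3
finger_force: 0.0
```

Run:
```python
from h import *
t=optics.get_image("top")[:,:,::-1]; cv2.imwrite("pics/top3.png",t[100:280,110:530].repeat(2,0)[:, :].repeat(2,1)[:,:800])
s=telemetry.read_state(); print(s["tcp_pos"],s["time"])
```

```text
[ 292.10684762 -534.89066197  225.05291863] 47.6
```

View pics/top3.png

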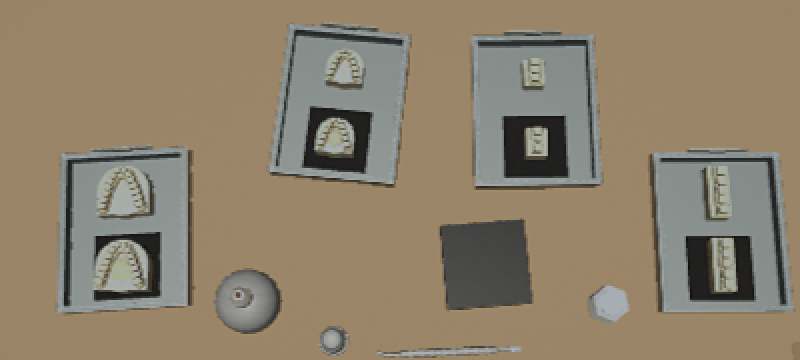

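All four casts stand upright on their matching pads: adult at (127,265), child at (337,138), block at (536,141) and quadrant at (721,265). The mat is empty, the lamp at (247,300) hasn't moved, and the arm is clear.

```bash
python3 -c "
from bench import ctrl; print(ctrl.sign_off())"
```

```text
the job is handed in; nothing more can be done
None
```

The job is handed in: each of the four casts stands upright on its matching pan's pad, within about 2 mm of the middle (the quadrant by eye after its 3 mm correction), with the lamp untouched and about 48 s used.

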